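# Gauge the sleeves and index the slide at the reader

## Robot

A 6-joint arm with a two-finger parallel gripper is mounted at the origin on a cart in front of the work surface, level with it; the furniture and walls round the work are solid. World frame = base frame: x ahead of the robot, y to its left, z up, the work surface at z = 0. Lengths are in mm, angles in rad, forces in N, time in s.
With the tool pointing down it reaches from about 350 to 950 mm from the base axis. Payload 17.4 kg.
Tool frame: the origin (TCP) lies midway between the tips of the shut fingers; the grasp point (between the pads) lies 19 mm behind it; z points along the fingers, y is the direction in which the jaws open and shut (so a half turn about z gives the same grasp; the last joint's range is limited). The gripper opens to 93 mm and grips with 3 to 60 N. Pads are 15 mm wide; open, the fingers measure 128 mm over their backs; the gripper's body (75 mm by 188 mm) begins 65 mm behind the grasp point.
Start: joints at [1.168, 0.116, 1.442, -0, 1.584, -0.038], TCP at [240.823, 630.584, 218.646] pointing down, gripper open.
Joint ranges: [-2.83, 2.83], [-0.83, 2.19], [0.07, 2.5], [-1.14, 4.28], [0.01, 3], [-2.97, 2.97]. Speed limits (rad/s): [1.89, 1.89, 2.22, 3.14, 3.14, 3.14].

## Interface

Orientations are given as a unit quaternion [x, y, z, w].
In Python, from plant import env gives the robot as it stands.
- The arm moves only by the tool drive_tool, never from a script. Its argument "motion" is a list of rows, each a list of 4 numbers: the shift along the world's x, y, z in m, then the turn about the world's z in degrees. In form: [[tx, ty, tz, spin], ...]. A call has 1 to 12 rows; each row shifts and turns the commanded pose from where the row before left it; what a row does not reach is not made up. A row lasts 1/8 s, in which the tool goes at most 62.5 mm and 10.7 degrees, less where a joint would pass 70% of its speed; a pose out of reach is approached as far as the arm can. A call is refused whole if a number of a shift passes 0.0625 or a number of a turn 10.7, either way. A call with a gripper value outside its range is refused whole. "fingers" is the opening, from -1 (shut) to 1 (fully open), so that 0 is half open, set as the call begins (left out, the last holds). The fingers move at their own pace and stop on an object; the grip force is fixed at half the most. Time passes only in rows, so rows that do not move let the fingers close. It gives the time, the measured TCP pose, the force and the opening at its end, in the units of the state.
- env.state(): the state, without advancing time (a new reading comes with each control period).
- env.snapshot(name): name is "scene" or "side" or "wrist"; returns (picture, depth): 420x560x3 uint8, red, green, blue; 420x560 float32, mm along the optical axis (not along the pixel's ray), 0 where there is no reading.
- env.get_calibration(name): a dict with "fx", "fy", "cx", "cy" (pixels), "world_to_cam" (4x4, takes a point from world to camera coordinates). Camera axes: x right, y down, z forward; pixel columns grow to the right and rows downward; lengths in mm; the calibration is good to about 2 mm. A picture is of the moment at which its call begins: read the wrist's pose just before it. get_calibration takes no time and is no camera call; for the wrist camera it gives the pose at the moment of the call.
- env.hand_in(): hands the job in, once; it reports no verdict.
Trained networks look in the newest picture that a camera, given by its name, has taken for a name from the list of things; names that differ only in an ending like _2 or _b are one class to them, and where a whole thing is asked for, a point or a joint stands for the part that bears it (a point fixed in the world has none). Each returns a list of dicts, best first, with "score" (0 to 1); they miss things now and then, are a little off and sometimes report something else, mostly with a low value. They report only what shows in the picture. A call takes as long as a camera call.
- env.spot_in(camera, query): "rect" ([left, top, width, height] in pixels, round what is visible of it).
- env.spot_point(camera, query): "position" ([column, row] in pixels: a listed point, or the origin of a listed thing).
The state is a dict: "t": time; "joint_pos": joint angles; "joint_vel": joint speeds; "joint_efforts": joint torques, N m; "position": TCP position; "tcp_rot": TCP orientation; "ft_force": force on the tool from outside, world axes, zero at the start; "wrist_torque": the same for the moment, N m; "opening": finger opening in mm.
Only numpy, scipy, OpenCV 4.12 (cv2) and the standard library are available. Lean on these libraries where they do the work, as an engineer would, in place of code of your own. Each camera call takes 0.05 s, during which the arm holds its last target.

## Task

Two steel sleeves look alike, but only one has a bore that slides down over the gauge pin on the rail's slide: seat that one fully home on the pin and leave the one that does not go on in the white tray. Then take the slide's black knob and slide it along the rail to the left, towards the reader head, until you feel the ball click into the slide's notch; do not run on past it, and finish still gripping the knob with the slide held at the notch. Leave everything else where it stands.

Things in the scene. Friction and masses are not known exactly. Their poses are not given: they have to be found in the camera images.
- rail: The fixed test rail: an aluminium bed 120 x 400 mm, 12 mm thick, lying on the worktop. Origin at the centre of its underside. Its y axis is the sliding direction (towards the robot's left), x points across it away from the robot.
- pin_foot (a point): Foot of the steel gauge pin, on the top face of the aluminium slide (36 mm above the worktop); z up, y along the rail. The pin is 14 mm in diameter and 32 mm tall, its upper 8 mm tapered to a 7 mm tip. The slide (52 x 220 mm, 24 mm thick) moves only along the rail's y, and drags with 3 to 4 N.
- knob_grip (a point): Centre of the grip of the black round upright knob on the slide: 18 mm in diameter, 34 mm tall, standing on the slide's top face, 80 mm from the pin to the -y side. This point is 19 mm above the slide's top face. The knob is fixed to the slide, and pinching it from above moves the slide.
- slide_notch (a point): Middle of the notch (9 mm wide) in the slide's far edge, level with the pin along the rail. At the start it lies 50 to 110 mm to the -y side of the reader's ball. Left free, the slide centres itself once the ball is in the notch; it can be dragged past the notch by 40 mm or more.
- reader_line (a point): Where the reader head's spring ball meets the slide's far edge; axes as the rail's. The head, a grey and black block 74 mm tall on the bed's far side, does not move; its place along the rail varies. With slide_notch at the same y (rail axes) the ball is in the notch: over the last 4 mm it draws the slide in (drag falls by 3 to 5 N), then resists leaving with 4 to 7 N more than the drag.
- sleeve_a_mid (a point): Centre (half-way up) of one of two steel sleeves, tubes 30 mm outside, 44 mm tall, standing upright; z along the axis. One has a 17 mm bore and goes down over the pin onto the slide (centre then 22 mm above pin_foot); the other, 10.6 mm bore, stops on the pin's taper over 22 mm higher. Find which by trying or looking: their places are swapped at random.
- sleeve_b_mid (a point): Centre (half-way up) of the other of the two steel sleeves, same outside; see sleeve_a_mid.
- tray: The shallow white tray, fixed, 200 mm along its x and 260 mm along its y, rim 12 mm high; origin at the centre of its underside. Its inner floor is 4 mm above the worktop. It lies to the robot's right.
- vial: Bystander: small clear vial with black cap, 23 mm in diameter, 48 mm tall; origin under its centre.
- small_vial: Bystander: slim vial with a white cap, 19 mm in diameter, 67 mm tall; origin under its centre.
- amber_jar: Bystander: amber jar with blue cap, 55 mm in diameter, 123 mm tall; origin under its centre.
- clear_jar: Bystander: clear jar with blue cap, 55 mm in diameter, 123 mm tall; origin under its centre.
- filters: Bystander: blue and white box of filters, 92 x 92 x 34 mm; origin under its centre.
- mouse_a: Bystander: black computer mouse, 110 x 63 x 42 mm; origin under its centre.
- ballpen: Bystander: blue pen lying on the worktop, 145 mm long, 9 mm thick; origin under its centre.
- slide (a joint): Position of the slide along the rail in m; grows towards the robot's left (+y of the rail). The notch's value varies with the reader's place: compare slide_notch with reader_line.

How it is judged (in metres and radians):
On the way, in this order (a step that is already met when the one before it is completed fails the run):
1. the sleeve that fits is fully home on the pin, let go, and the other lies or stands in the white tray, let go, with the slide not yet at the notch (z of sleeve_a_mid in the frame of pin_foot between 0.018 and 0.0255 m and horizontal distance between sleeve_a_mid and pin_foot below 0.005 m and angle between sleeve_a_mid's own z axis and vertical below 0.12 rad and x of sleeve_b_mid in the frame of tray between -0.097 and 0.097 m and y of sleeve_b_mid in the frame of tray between -0.127 and 0.127 m and z of sleeve_b_mid in the frame of tray below 0.032 m and contact force between the fingers and sleeve_a below 0.3 N and contact force between the fingers and sleeve_b below 0.3 N), for 0.2 s.
2. the slide is at the notch, gripped by its knob (y of slide_notch in the frame of reader_line between -0.0025 and 0.0025 m and contact force between the fingers and knob_g above 3 N), for 0.3 s.
At the end, for the whole second after the job is handed in: The wide-bore sleeve is home on the pin (upright, within 3.5 mm of its resting height), the other at rest in the tray; the slide is still, its notch within 2.5 mm of the ball along the rail; the fingers grip the knob (over 3 N) and touch no sleeve (all of step 1 and all of step 2 and velocity of joint slide between -0.01 and 0.01 m/s and linear speed of sleeve_b below 0.02 m/s); the arm keeps its last pose, push and grip.
It fails at once if the slide is run on more than 10 mm past the notch (y of slide_notch in the frame of reader_line above 0.01 m).
It fails at once if a bystander is moved by more than 30 mm (distance of any of vial, small_vial, amber_jar, clear_jar, filters, mouse_a, ballpen from where it was at the start of the episode above 0.03 m).
It also fails if it takes over 72 s, if anything falls off the work surface, if the arm or the gripper's body presses on something with over 40 N, if the wrist force passes 120 N, or if a joint passes its speed limit or range.

## Working session

There is one attempt and no reset: what is moved stays moved. The work goes in short steps, Python scripts to look and compute and a tool call to move; the robot and the scene stay as the last step left them, time stands still between calls to the robot, and variables do not carry over. Pictures are saved under pics/ and viewed, and the job is handed in when it is done.

Besides the shell and the picture viewer there is one more tool, called after "Call:" by a JSON object that holds its "op" and its "data". drive_tool: Moves the arm, as the interface text tells. Its arguments: {"type":"object","properties":{"motion":{"type":"array","items":{"type":"array","items":{"type":"number"}}},"fingers":{"type":"number"}},"required":["motion"]}

```bash
ls; mkdir -p pics; cat > h.py <<'E'
from plant import env
import numpy as np, cv2
def snap(cam,name):
    p,d=env.snapshot(cam); c=env.get_calibration(cam)
    cv2.imwrite(f'pics/{name}.png',p[:,:,::-1]); np.savez(f'pics/{name}.npz',p=p,d=d,M=c['world_to_cam'],k=[c['fx'],c['fy'],c['cx'],c['cy']])
    return p,d,c
def back(c,u,v,z):
    "depth z -> world"
    P=np.array([(u-c['cx'])/c['fx']*z,(v-c['cy'])/c['fy']*z,z,1]); return (np.linalg.inv(c['world_to_cam'])@P)[:3]
def plane(c,u,v,h):
    "ray with world z=h"
    M=np.linalg.inv(c['world_to_cam']); o=M[:3,3]; r=M[:3,:3]@np.array([(u-c['cx'])/c['fx'],(v-c['cy'])/c['fy'],1])
    return o+r*(h-o[2])/r[2]
def cloud(d,c):
    v,u=np.mgrid[:d.shape[0],:d.shape[1]]
    P=np.stack([(u-c['cx'])/c['fx']*d,(v-c['cy'])/c['fy']*d,d,np.ones_like(d)],-1)
    return (P@np.linalg.inv(c['world_to_cam']).T)[...,:3]
E
python3 - <<'E'
from h import *
np.set_printoptions(precision=1,suppress=True)
print(env.state())
for cam in ['scene','side','wrist']:
    p,d,c=snap(cam,cam+'0')
    print(cam,np.linalg.inv(c['world_to_cam'])[:3,3],c['fx'])
for cam in ['scene','side']:
    c=env.get_calibration(cam)
    for q,h in [('pin_foot',36),('knob_grip',55),('slide_notch',30),('reader_line',30),('sleeve_a_mid',26),('tray',0)]:
        for r in env.spot_point(cam,q)[:3]:
            print(cam,q,r['score'],r['position'],plane(c,*r['position'],h))
E
```

```text
pics
{'t': 0.0, 'joint_pos': array([ 1.2,  0.1,  1.4, -0. ,  1.6, -0. ]), 'joint_vel': array([-0., -0.,  0., -0.,  0., -0.]), 'joint_efforts': array([  0. , -72.1, -62.3,   0.1,   0. ,  -0. ]), 'position': array([240.7, 630.4, 217.9]), 'tcp_rot': array([ 0.2,  1. , -0. , -0. ]), 'ft_force': array([0.4, 0.1, 0.8]), 'wrist_torque': array([-0.,  0., -0.]), 'opening': 93.30107502837163}
scene [-249.  -580.8  882.9] 405.95805727775365
side [ 171.  1753.3  944.3] 536.6768746997061
wrist [179.9 653.3 384.5] 292.6904594617075
scene pin_foot 0.84 [277.0, 186.9] [570.7  98.5  36. ]
scene knob_grip 0.72 [298.8, 194.5] [568.9   5.6  55. ]
scene slide_notch 0.64 [283.0, 190.2] [576.3  76.8  30. ]
scene reader_line 0.69 [271.6, 183.0] [580.5 130.9  30. ]
scene sleeve_a_mid 0.53 [241.1, 210.5] [414.1 113.8  26. ]
scene sleeve_a_mid 0.33 [363.2, 256.2] [ 503.  -278.8   26. ]
scene tray 0.57 [364.2, 255.6] [ 529.7 -270.7    0. ]
side pin_foot 0.48 [257.1, 214.0] [556.8  67.9  36. ]
side knob_grip 0.53 [260.0, 198.6] [565.1 -20.6  55. ]
side knob_grip 0.42 [294.6, 289.4] [346.9 526.9  55. ]
side slide_notch 0.49 [251.0, 214.6] [580.1  65.6  30. ]
side sleeve_a_mid 0.61 [291.5, 230.9] [416.7 149.5  26. ]
side tray 0.92 [277.9, 185.3] [ 542.6 -269.5    0. ]
```

View pics/scene0.png

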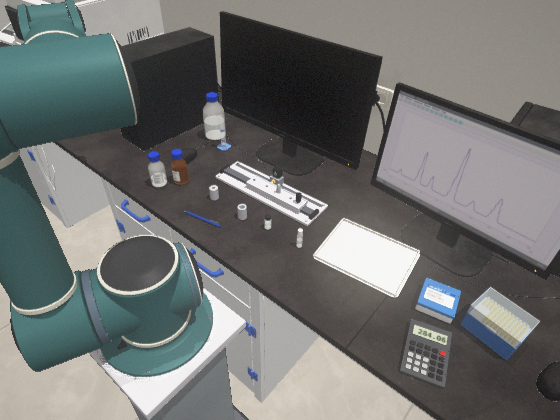

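View pics/side0.png

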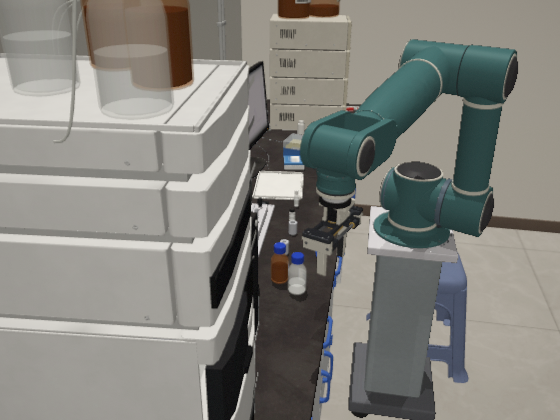

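View pics/wrist0.png

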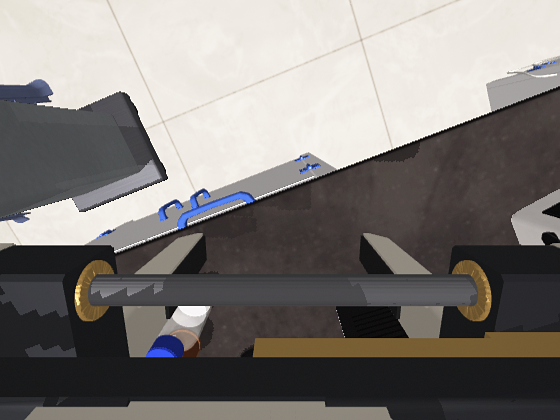

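The scene picture shows the sleeves at about (214,192) and (242,212), the rail at (270,190), the tray at (367,256), and the jars at (158,178) and (180,175). I'll zoom in and use the depth.

```bash
python3 - <<'E'
import numpy as np,cv2
from h import *
np.set_printoptions(precision=1,suppress=True)
z=np.load('pics/scene0.npz'); 
cv2.imwrite('pics/scene0z.png',cv2.resize(z['p'][130:270,130:330,::-1],(800,560),interpolation=cv2.INTER_CUBIC))
k=z['k'];c=dict(fx=k[0],fy=k[1],cx=k[2],cy=k[3],world_to_cam=z['M'])
W=cloud(z['d'],c)
for u,v in [(214,190),(214,186),(214,188),(242,206),(242,208),(242,210),(298,194),(277,176),(277,182),(180,154),(154,156),(268,222),(300,238)]:
    print(u,v,W[v,u])
M=np.load('pics/wrist0.npz')['M'];print(np.linalg.inv(M)[:3,:3], np.load('pics/wrist0.npz')['k'])
# points with height near 48 (sleeve top) around region
m=(W[...,2]>20)&(W[...,0]>330)&(W[...,0]<520)&(W[...,1]>-100)&(W[...,1]<400)&(W[...,2]<140)
lab=cv2.connectedComponentsWithStats(m.astype(np.uint8))
for i in range(1,lab[0]):
    if lab[2][i,4]>6:
        P=W[lab[1]==i]; print(lab[2][i],P.min(0),P.max(0),np.median(P,0))
E
```

```text
214 190 [414.8 237.   42.7]
214 186 [428.2 251.3  43.9]
214 188 [428.2 252.4  34.8]
242 206 [422.8 117.8  36.8]
242 208 [421.2 116.5  30.3]
242 210 [406.8 102.   40. ]
298 194 [556.8   0.2  67.5]
277 176 [606.8 129.4  45.8]
277 182 [595.5 119.5  31.5]
180 154 [407.9 383.7 121.3]
154 156 [342.5 435.3 123.1]
268 222 [424.6  10.   33.5]
300 238 [ 428.5 -109.6   42.1]
[[ 0.4  0.9  0.2]
 [ 0.9 -0.3 -0.1]
 [-0.   0.2 -1. ]] [292.7 292.7 282.5 207.7]
[173 151  16  30 332] [379.1 373.3  20.5] [430.4 399.7 124.7] [400.9 386.9  69.2]
[209 185  10  12  89] [405.3 233.8  20. ] [434.8 262.1  45.3] [417.2 243.6  37.8]
[237 204  10  11  95] [399.2  94.9  20.4] [428.7 127.3  46.2] [412.5 108.9  37.5]
[264 214   8  11  69] [420.2   7.7  20.3] [444.3  29.2  52.6] [428.2  16.2  36. ]
[296 234   2   7   8] [426.6 -99.9  20.7] [432.1 -93.8  46.4] [429.9 -97.9  37.6]
```

View pics/scene0z.png

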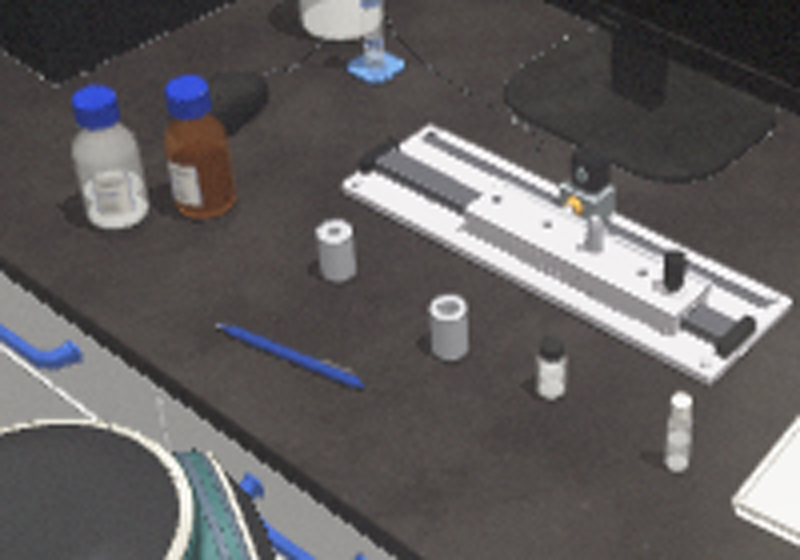

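```bash
cat >> h.py <<'E'
from scipy.spatial.transform import Rotation as R
def st():
    s=env.state(); y=R.from_quat(s['tcp_rot']).as_matrix(); j=y[:,1]
    print('t',round(s['t'],2),'p',np.round(s['position'],1),'jaw az deg',round(np.degrees(np.arctan2(j[1],j[0])),2),'zax',np.round(y[:,2],3),'F',np.round(s['ft_force'],1),'open',round(s['opening'],1),'q',np.round(s['joint_pos'],2)); return s
E
python3 - <<'E'
from h import *
st()
print(env.get_calibration('scene')['world_to_cam'].round(3).tolist())
E
```

```text
t 0.75 p [240.8 630.6 218.7] jaw az deg 69.1 zax [ 0.  0. -1.] F [0.  0.6 0.2] open 93.0 q [ 1.17  0.12  1.44 -0.    1.58 -0.04]
[[0.646, -0.763, 0.019, -299.026], [-0.491, -0.434, -0.755, 291.797], [0.584, 0.478, -0.656, 1002.193], [0.0, 0.0, 0.0, 1.0]]
```

Call:
{"op": "drive_tool", "data": {"motion": [[0.026, -0.045, 0.003, 2.09], [0.026, -0.045, 0.003, 2.09], [0.026, -0.045, 0.003, 2.09], [0.026, -0.045, 0.003, 2.09], [0.026, -0.045, 0.003, 2.09], [0.026, -0.045, 0.003, 2.09], [0.026, -0.045, 0.003, 2.09], [0.026, -0.045, 0.003, 2.09], [0.026, -0.045, 0.003, 2.09], [0.026, -0.045, 0.003, 2.09], [0, 0, 0, 0]], "fingers": 1}}

```text
t: 2.12
position: [502.0, 178.1, 248.8]
tcp_rot: [0.002, 1.0, -0.0, 0.0]
ft_force: [-0.1, -0.5, -0.3]
opening: 92.6
```

```bash
python3 - <<'E'
from h import *
st(); p,d,c=snap('wrist','w1'); 
W=cloud(d,c); print(np.round(np.linalg.inv(c['world_to_cam'])[:3],3))
m=(W[...,2]>25)&(W[...,2]<80)&(W[...,0]<600)
lab=cv2.connectedComponentsWithStats(m.astype(np.uint8))
for i in range(1,lab[0]):
    if lab[2][i,4]>30:
        P=W[lab[1]==i]; print(lab[2][i],P.min(0).round(1),P.max(0).round(1),np.median(P,0).round(1))
E
```

```text
t 2.12 p [502.  178.1 248.8] jaw az deg 89.81 zax [ 0. -0. -1.] F [-0.1 -0.5 -0.3] open 92.6 q [ 0.29 -0.2   1.7  -0.    1.64 -1.27]
[[ 3.00000e-03  9.72000e-01  2.37000e-01  4.36147e+02]
 [ 1.00000e+00 -3.00000e-03  0.00000e+00  1.79074e+02]
 [ 1.00000e-03  2.37000e-01 -9.72000e-01  4.15074e+02]]
[ 439   23  120  114 3519] [322.2 377.8  25. ] [436.4 472.2  80. ] [372.6 424.2  60.8]
[217 107  26  26 406] [401.4  99.5  26.1] [430.8 128.5  45.8] [415.6 113.9  43.5]
[327 112  26  26 479] [407.7 235.5  25.2] [437.2 264.7  46.4] [422.4 249.2  43.9]
[146 126  23  18 336] [423.   12.8  25.1] [444.1  32.7  50.2] [433.6  25.6  46. ]
[ 35 130  39  15 505] [ 427.6 -107.4   25.1] [445.2 -90.3  68.8] [436.3 -94.9  49.5]
[ 498  150   46   70 2425] [454.2 468.1  25. ] [548.3 527.3  44.1] [495.6 491.7  33.5]
[379 200  14  31 230] [520.5 312.1  25. ] [563.6 330.3  28.4] [542.  323.4  26.3]
[ 133  202  167   58 6228] [522.9 -20.2  25. ] [599.9 201.9  71.2] [551.1 103.4  36. ]
[104 215  13  29 198] [540.3 -67.4  25. ] [581.8 -54.9  27.7] [560.8 -61.2  25.8]
```

View pics/w1.png

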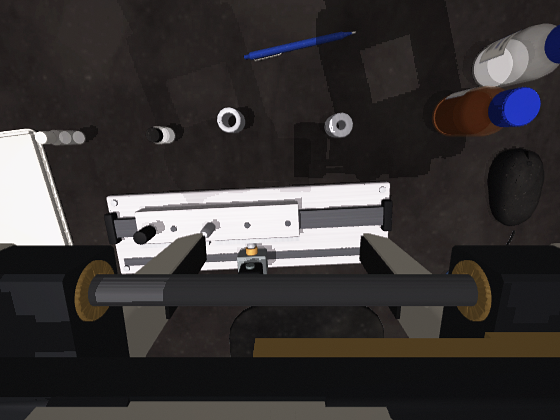

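The wrist view settles it: the wide bore is at (231,120) and the narrow one at (340,124). The pin is near (208,228), the knob at (146,234) and the reader's ball at (252,250). Next I'll measure the pin, knob and rail geometry.

```bash
python3 - <<'E'
from h import *
z=np.load('pics/w1.npz');k=z['k'];c=dict(fx=k[0],fy=k[1],cx=k[2],cy=k[3],world_to_cam=z['M'])
p,d=z['p'],z['d'];W=cloud(d,c)
cv2.imwrite('pics/w1z.png',cv2.resize(p[175:285,100:300,::-1],(800,440),interpolation=cv2.INTER_CUBIC))
for n,lo,hi,box in [('pin+',40,80,(195,215,224,245)),('knob',40,80,(125,222,165,250))]:
    u0,v0,u1,v1=box; S=W[v0:v1,u0:u1].reshape(-1,3); S=S[(S[:,2]>lo)&(S[:,2]<hi)]
    print(n,len(S),S.min(0).round(1),S.max(0).round(1))
    T=S[S[:,2]>S[:,2].max()-4]; print(' top',len(T),T.mean(0).round(1),T.min(0).round(1),T.max(0).round(1))
# slide top: z 34..38
m=(np.abs(W[...,2]-36)<2)&(W[...,0]>480)&(W[...,0]<620); ys,xs=np.nonzero(m); P=W[m]
rect=cv2.minAreaRect(P[:,:2].astype(np.float32)); print('slide rect',rect)
# near edge line by y bins
E=[]
for y in range(0,190,10):
    q=P[np.abs(P[:,1]-y)<4]; 
    if len(q)>5: E.append((y,np.percentile(q[:,0],1),q[:,0].max()))
E=np.array(E);print(np.polyfit(E[:,0],E[:,1],1),E.round(1).tolist())
m=(np.abs(W[...,2]-12)<2.5)&(W[...,0]>480)&(W[...,0]<640)&(W[...,1]>-120)&(W[...,1]<380); P=W[m]
print('bed',cv2.minAreaRect(P[:,:2].astype(np.float32)),P.min(0),P.max(0))
for q,h in [('pin_foot',36),('knob_grip',55),('slide_notch',36),('reader_line',30),('sleeve_a_mid',22)]:
    for r in env.spot_point('wrist',q)[:2]: print(q,r['score'],r['position'],plane(c,*r['position'],h).round(1))
E
```

```text
pin+ 143 [547.2  74.1  40. ] [560.4  88.1  69.1]
 top 31 [553.4  82.   66.9] [549.8  76.8  65.3] [559.1  84.8  69.1]
knob 298 [549.1  -7.4  42.3] [567.1  10.1  71.2]
 top 157 [557.8   1.7  69.7] [549.6  -7.4  67.4] [567.1   9.9  71.2]
slide rect ((550.4072265625, 252.42274475097656), (91.29878234863281, 543.2700805664062), 6.066943168640137)
[-4.75430335e-02  5.32695455e+02] [[0.0, 532.6, 584.3], [10.0, 532.8, 584.2], [20.0, 531.6, 582.7], [30.0, 531.3, 576.4], [40.0, 530.4, 568.4], [50.0, 530.2, 566.9], [60.0, 530.0, 563.8], [70.0, 529.0, 578.2], [80.0, 529.0, 580.0], [90.0, 528.7, 580.0], [100.0, 527.7, 579.8], [110.0, 527.4, 578.7], [120.0, 527.6, 596.7], [130.0, 526.3, 595.5], [140.0, 526.3, 594.8], [150.0, 525.2, 594.9], [160.0, 525.0, 576.8], [170.0, 525.0, 575.8], [180.0, 523.9, 575.8]]
bed ((566.7544555664062, 131.74090576171875), (119.93344116210938, 399.44158935546875), 2.738903522491455) [498.16924817 -69.385156     9.513669  ] [635.68560722 331.47096014  14.49751576]
pin_foot 0.64 [166.9, 136.3] [435.8  34.   36. ]
pin_foot 0.56 [207.4, 227.6] [556.1  77.3  36. ]
knob_grip 0.71 [145.8, 232.9] [557.    2.3  55. ]
slide_notch 0.79 [211.8, 242.9] [578.1  82.   36. ]
reader_line 0.83 [249.8, 243.2] [580.9 133.4  30. ]
reader_line 0.46 [300.0, 42.2] [327.4 200.5  30. ]
sleeve_a_mid 0.76 [228.7, 120.5] [416.2 110.1  22. ]
sleeve_a_mid 0.4 [298.1, 43.1] [326.1 198.7  22. ]
```

View pics/w1z.png

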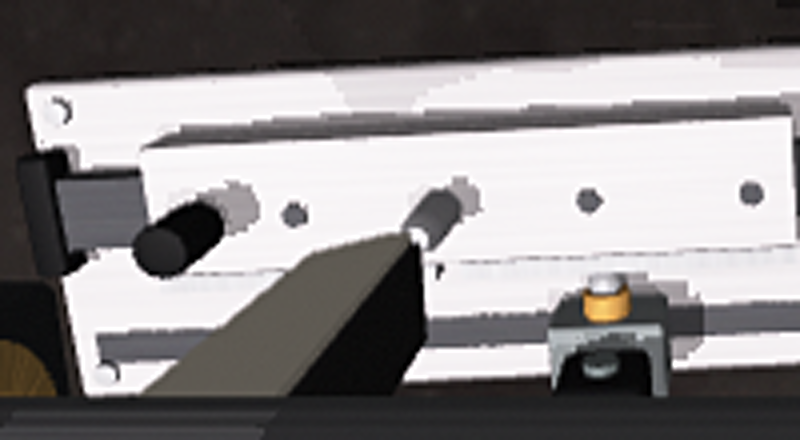

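Call:
{"op": "drive_tool", "data": {"motion": [[-0.017, -0.013, -0.03, 0.6], [-0.017, -0.013, -0.03, 0.6], [-0.017, -0.013, -0.03, 0.6], [-0.017, -0.013, -0.03, 0.6], [-0.018, -0.012, -0.03, 0.5], [0, 0, 0, 0], [0, 0, 0, 0]]}}

```text
t: 3.3
position: [415.6, 117.3, 100.1]
tcp_rot: [-0.026, 1.0, 0.0, 0.001]
ft_force: [-0.1, -1.7, 0.4]
opening: 93.4
```

```bash
python3 - <<'E'
from h import *
st(); p,d,c=snap('wrist','w2'); 
W=cloud(d,c)
cv2.imwrite('pics/w2.png',p[...,::-1])
m=(W[...,2]>25)&(W[...,2]<80)&(W[...,0]<600)
lab=cv2.connectedComponentsWithStats(m.astype(np.uint8))
for i in range(1,lab[0]):
    if lab[2][i,4]>60:
        P=W[lab[1]==i]; print(lab[2][i],P.min(0).round(1),P.max(0).round(1),np.median(P,0).round(1))
E
```

```text
t 3.3 p [415.6 117.3 100.1] jaw az deg 92.92 zax [ 0.002  0.    -1.   ] F [-0.1 -1.7  0.4] open 93.4 q [ 0.22 -0.39  2.09  0.    1.44 -1.41]
[258 199  37  40 979] [402.   97.4  25.1] [430.6 126.4  46.1] [415.9 112.   43.8]
[ 417  214   48   41 1373] [408.4 233.4  25. ] [437.6 263.1  46.6] [421.1 244.2  43.7]
[  0 216  40  28 814] [ 427.5 -105.9   25.2] [446.1 -91.2  58.6] [434.2 -95.3  41.7]
[147 217  36  33 773] [422.8   9.4  25. ] [443.   31.2  51. ] [430.8  22.5  46.2]
[ 146  328  219   29 3725] [523.   -2.6  25. ] [554.6 197.3  38.9] [532.9  65.7  35.7]
```

View pics/w2.png

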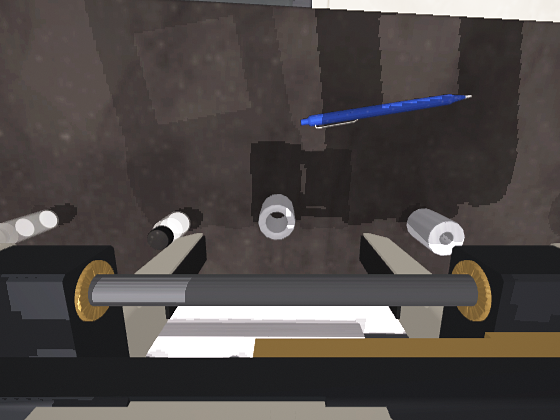

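The wide sleeve is at (277,216), slightly left of mid-jaw (about 283), so I'll shift −4.5 mm in y and descend.

Call:
{"op": "drive_tool", "data": {"motion": [[0.0005, -0.0045, -0.029, 0], [0, 0, -0.03, 0], [0, 0, -0.03, 0], [0, 0, 0, 0], [0, 0, 0, 0]]}}

```text
t: 3.98
position: [416.3, 112.5, 11.3]
tcp_rot: [-0.025, 1.0, 0.0, 0.001]
ft_force: [-0.2, 1.0, -0.6]
opening: 93.1
```

Call:
{"op": "drive_tool", "data": {"motion": [[0, 0, 0, 0], [0, 0, 0, 0], [0, 0, 0, 0], [0, 0, 0, 0], [0, 0, 0, 0], [0, 0, 0, 0]], "fingers": -1}}

```text
t: 4.72
position: [415.3, 112.1, 9.7]
tcp_rot: [-0.025, 1.0, -0.0, -0.0]
ft_force: [0.3, 0.7, -0.3]
opening: 37.3
```

Call:
{"op": "drive_tool", "data": {"motion": [[0, 0, 0, 0], [0, 0, 0, 0], [0, 0, 0, 0], [0, 0, 0.03, 0], [0, 0, 0.04, 0], [0, 0, 0.04, 0], [0, 0, 0, 0]]}}

```text
t: 5.6
position: [416.5, 112.4, 122.5]
tcp_rot: [-0.025, 1.0, 0.0, 0.002]
ft_force: [-1.0, -0.0, -0.7]
opening: 29.7
```

```bash
python3 - <<'E'
from h import *
st(); p,d,c=snap('wrist','w3'); st()
W=cloud(d,c)
P=W[215:300,250:310].reshape(-1,3)
m=(W[...,2]>60)&(W[...,0]<450)&(W[...,0]>380)&(np.abs(W[...,1]-112)<22)&(W[...,2]<170)
lab=cv2.connectedComponentsWithStats(m.astype(np.uint8))
for i in range(1,lab[0]):
    if lab[2][i,4]>60:
        P=W[lab[1]==i]; print(lab[2][i],P.min(0).round(1),P.max(0).round(1),np.median(P,0).round(1))
m=(W[...,2]>25)&(W[...,0]<620)&(W[...,0]>480)&(W[...,2]<80)
P=W[m];print(len(P),P.min(0),P.max(0))
E
```

```text
t 5.6 p [416.5 112.4 122.5] jaw az deg 92.9 zax [ 0.005  0.001 -1.   ] F [-1.  -0.  -0.7] open 29.7 q [ 0.2  -0.41  2.06  0.    1.48 -1.42]
t 5.65 p [415.8 112.2 120.4] jaw az deg 92.9 zax [ 0.002  0.    -1.   ] F [-1.  -0.7 -1.7] open 29.4 q [ 0.2  -0.4   2.07  0.    1.48 -1.42]
[ 234  223  102   51 3712] [401.9  90.  112.2] [426.2 134.  170. ] [407.1 112.  147.2]
1790 [522.75984274  76.12393026  25.01371058] [547.23056084 322.23570528  35.5262937 ]
```

View pics/w3.png

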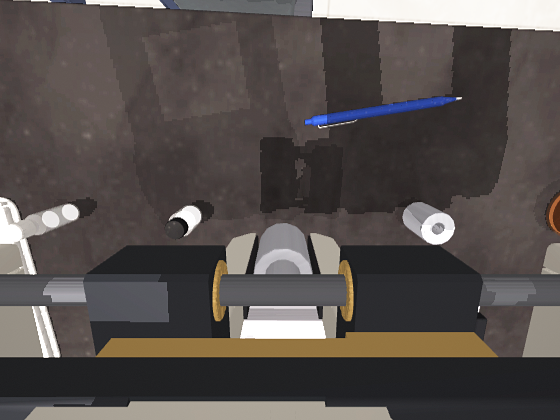

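The sleeve is held. I'll take a fresh, settled view of the pin and the reader before placing it.

Call:
{"op": "drive_tool", "data": {"motion": [[0.02, 0.005, 0.027, 0], [0.035, 0.01, 0.027, 0], [0.035, 0.01, 0.026, 0], [0.015, 0.003, 0, 0], [0, 0, 0, 0], [0, 0, 0, 0], [0, 0, 0, 0]]}}

```text
t: 6.52
position: [519.5, 139.9, 199.2]
tcp_rot: [-0.025, 1.0, -0.0, -0.0]
ft_force: [-0.7, -0.2, -0.6]
opening: 29.6
```

```bash
cat > m.py <<'E'
from h import *
def meas(name):
    p,d,c=snap('wrist',name); W=cloud(d,c)
    H=W[...,2]
    reg=(W[...,0]>480)&(W[...,0]<575)
    cand=reg&(H>42)&(H<76)&(W[...,1]<110)&(W[...,1]>-60)
    lab=cv2.connectedComponentsWithStats(cand.astype(np.uint8))
    for i in range(1,lab[0]):
        if lab[2][i,4]>40:
            P=W[lab[1]==i]; T=P[P[:,2]>P[:,2].max()-4]
            print(lab[2][i],P.min(0).round(1),P.max(0).round(1),'top mid',((T.max(0)+T.min(0))/2).round(1),len(T),T.mean(0).round(1))
    E=[]
    for y in range(-20,200,5):
        q=W[reg&(np.abs(W[...,1]-y)<2.5)&(np.abs(H-36)<3)]
        if len(q)>4: E.append((y,np.percentile(q[:,0],2)))
    E=np.array(E); print('near edge fit x=',np.polyfit(E[:,0],E[:,1],1),E[:,0].min(),E[:,0].max())
    for q,h in [('pin_foot',36),('knob_grip',55),('slide_notch',30),('reader_line',30)]:
        for r in env.spot_point('wrist',q)[:1]: print(q,r['score'],r['position'],plane(c,*r['position'],h).round(1))
    return p,d,c,W
E
python3 - <<'E'
from m import *
st(); p,d,c,W=meas('w4'); st()
cv2.imwrite('pics/w4z.png',cv2.resize(p[150:290,80:280,::-1],(800,560),interpolation=cv2.INTER_CUBIC))
E
```

```text
t 6.53 p [519.5 139.9 199.2] jaw az deg 92.9 zax [-0. -0. -1.] F [-0.7 -0.2 -0.6] open 29.6 q [ 0.22 -0.18  1.76  0.    1.56 -1.41]
[141 217  26  22 393] [550.2  -8.3  42.9] [567.4   9.   72.2] top mid [ 5.588e+02 -1.000e-01  7.020e+01] 212 [558.8   0.   70.4]
[220 218  15  17 189] [548.1  73.2  42.4] [561.8  86.3  69.6] top mid [555.2  79.6  67.6] 60 [554.8  79.6  67.8]
near edge fit x= [-4.61013304e-02  5.33524634e+02] -20.0 195.0
pin_foot 0.95 [230.0, 226.5] [560.8  79.8  36. ]
knob_grip 0.62 [152.7, 226.3] [558.8  -2.6  55. ]
slide_notch 0.71 [231.9, 242.7] [583.2  81.2  30. ]
reader_line 0.37 [155.0, 226.1] [566.7 -11.   30. ]
t 6.78 p [520.1 140.  199.8] jaw az deg 92.9 zax [ 0.  0. -1.] F [ 1.3  0.2 -0.3] open 29.3 q [ 0.22 -0.18  1.76 -0.    1.56 -1.41]
```

View pics/w4.png

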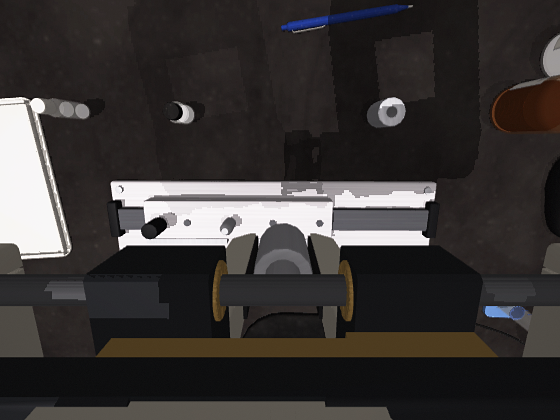

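View pics/w4z.png

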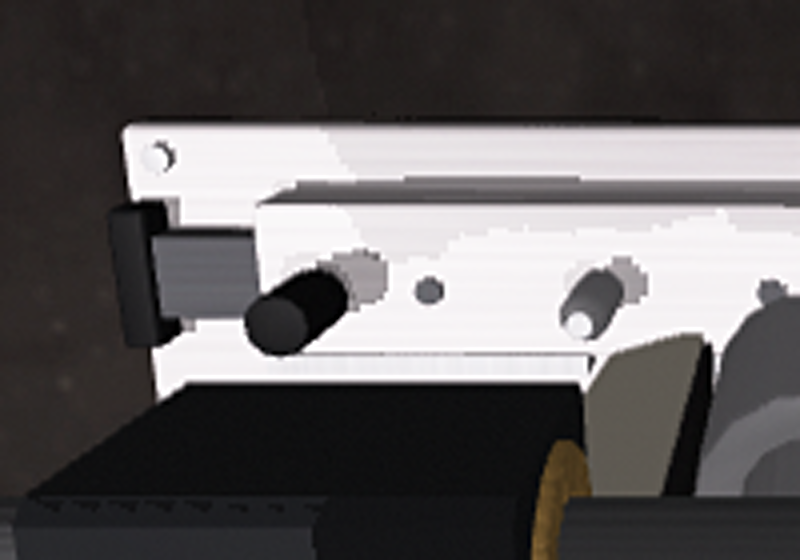

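The settled view puts the pin tip at about (225,231), i.e. (555.2, 79.6), and the knob at (558.8, 0).

Call:
{"op": "drive_tool", "data": {"motion": [[0.011, -0.019, -0.02, 0], [0.014, -0.024, -0.035, 0], [0.0102, -0.0174, -0.035, 0], [0, 0, -0.018, 0], [0, 0, 0, 0], [0, 0, 0, 0]]}}

```text
t: 7.52
position: [555.9, 80.3, 93.1]
tcp_rot: [-0.026, 1.0, 0.0, 0.001]
ft_force: [0.1, 0.6, -0.8]
opening: 29.2
```

```bash
python3 - <<'E'
from h import *
st(); p,d,c=snap('scene','s5')
cv2.imwrite('pics/s5z.png',cv2.resize(p[130:230,220:330,::-1],(770,700),interpolation=cv2.INTER_CUBIC)[:600]); st()
E
```

```text
t 7.53 p [555.9  80.3  93.1] jaw az deg 92.94 zax [ 0.002  0.    -1.   ] F [ 0.1  0.6 -0.8] open 29.2 q [ 0.1  -0.07  1.84  0.    1.37 -1.52]
t 7.58 p [556.   80.3  93.3] jaw az deg 92.94 zax [ 0.002  0.    -1.   ] F [ 0.4 -0.1  0.4] open 29.1 q [ 0.1  -0.07  1.84  0.    1.37 -1.52]
```

View pics/s5z.png

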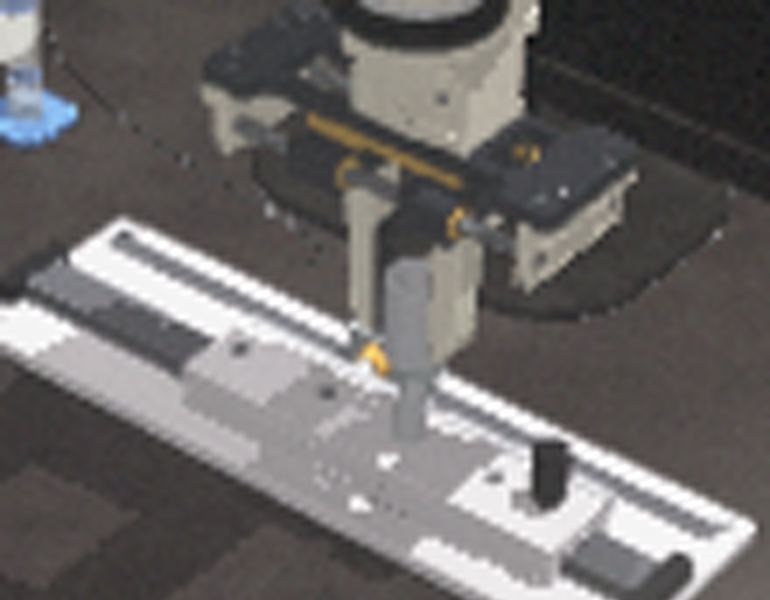

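The sleeve sits right over the pin (column about 408 in the zoom). Descending past the taper.

Call:
{"op": "drive_tool", "data": {"motion": [[0, 0, -0.012, 0], [0, 0, -0.012, 0], [0, 0, -0.01, 0], [0, 0, 0, 0]]}}

```text
t: 8.07
position: [555.0, 79.6, 56.4]
tcp_rot: [-0.025, 1.0, -0.0, -0.001]
ft_force: [1.1, 1.0, -1.2]
opening: 29.5
```

Call:
{"op": "drive_tool", "data": {"motion": [[0, 0, -0.007, 0], [0, 0, -0.003, 0], [0, 0, -0.002, 0], [0, 0, 0, 0]]}}

```text
t: 8.57
position: [555.5, 79.7, 45.6]
tcp_rot: [-0.025, 1.0, 0.0, -0.0]
ft_force: [-1.7, 0.2, -0.7]
opening: 29.6
```

Call:
{"op": "drive_tool", "data": {"motion": [[0, 0, 0, 0], [0, 0, 0, 0], [0, 0, 0, 0], [0, 0, 0, 0]], "fingers": 0.1}}

```text
t: 9.07
position: [555.6, 79.7, 45.7]
tcp_rot: [-0.025, 1.0, -0.0, 0.0]
ft_force: [-0.2, -0.5, -0.0]
opening: 51.1
```

```bash
python3 - <<'E'
from h import *
st(); p,d,c=snap('scene','s6')
cv2.imwrite('pics/s6z.png',cv2.resize(p[130:230,220:330,::-1],(770,700),interpolation=cv2.INTER_CUBIC)[:600])
E
```

```text
t 9.07 p [555.6  79.7  45.7] jaw az deg 92.9 zax [ 0. -0. -1.] F [-0.2 -0.5 -0. ] open 51.1 q [ 0.1  -0.03  1.88 -0.    1.29 -1.52]
```

View pics/s6z.png

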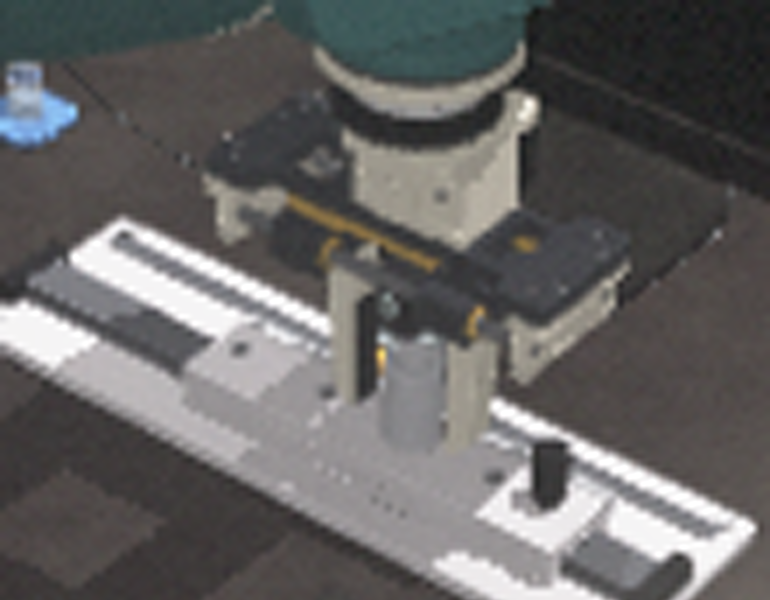

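The sleeve stands on the slide and the fingers are open. I'll lift clear and go to the narrow sleeve.

```bash
python3 - <<'E'
from h import *
z=np.load('pics/w4.npz');k=z['k'];c=dict(fx=k[0],fy=k[1],cx=k[2],cy=k[3],world_to_cam=z['M'])
W=cloud(z['d'],c)
m=(W[...,2]>38)&(W[...,2]<60)&(np.hypot(W[...,0]-422,W[...,1]-250)<40);P=W[m];print(P.min(0),P.max(0),(P.min(0)+P.max(0))/2)
c2=env.get_calibration('scene');z=np.load('pics/scene0.npz');W=cloud(z['d'],c2)
m=(np.abs(W[...,2]-4)<6)&(W[...,1]<-100)&(W[...,1]>-460)&(W[...,0]>380)&(W[...,0]<700)&(z['p'].min(-1)>150)
P=W[m];print('tray',cv2.minAreaRect(P[:,:2].astype(np.float32)))
E
```

```text
[409.02477346 233.71601001  38.10041843] [438.22223246 263.56975445  46.53382283] [423.62350296 248.64288223  42.31712063]
tray ((536.872802734375, -246.94442749023438), (212.27088928222656, 313.7861022949219), 6.564720630645752)
```

Call:
{"op": "drive_tool", "data": {"motion": [[0, 0, 0.03, 0], [0, 0, 0.05, 0], [0, 0, 0.05, 0], [-0.03, 0.04, 0, 0], [-0.035, 0.045, 0, 0], [-0.035, 0.045, 0, 0], [-0.033, 0.039, 0, 0], [0, 0, 0, 0], [0, 0, 0, 0]], "fingers": 0.3}}

```text
t: 10.25
position: [422.8, 248.5, 175.8]
tcp_rot: [-0.026, 1.0, -0.0, 0.0]
ft_force: [-0.3, -0.6, 0.5]
opening: 60.0
```

```bash
python3 - <<'E'
from h import *
st(); p,d,c=snap('wrist','w7'); st()
W=cloud(d,c)
for n,x,y,lo,hi in [('narrow',422,249,38,60),('home',555.2,79.6,70,95)]:
    m=(W[...,2]>lo)&(W[...,2]<hi)&(np.hypot(W[...,0]-x,W[...,1]-y)<40);P=W[m]
    if len(P): print(n,len(P),P.min(0),P.max(0),(P.min(0)+P.max(0))/2)
E
```

```text
t 10.25 p [422.8 248.5 175.8] jaw az deg 92.93 zax [ 0. -0. -1.] F [-0.3 -0.6  0.5] open 60.0 q [ 0.48 -0.28  1.88 -0.    1.54 -1.14]
t 10.3 p [423.  248.1 175.6] jaw az deg 92.87 zax [ 0. -0. -1.] F [ 0.4 -0.1 -0.3] open 60.4 q [ 0.48 -0.28  1.88 -0.    1.54 -1.14]
narrow 552 [408.7318526  233.78171451  38.24168929] [437.62628785 263.08137472  46.54929776] [423.17907023 248.43154461  42.39549352]
```

View pics/w7.png

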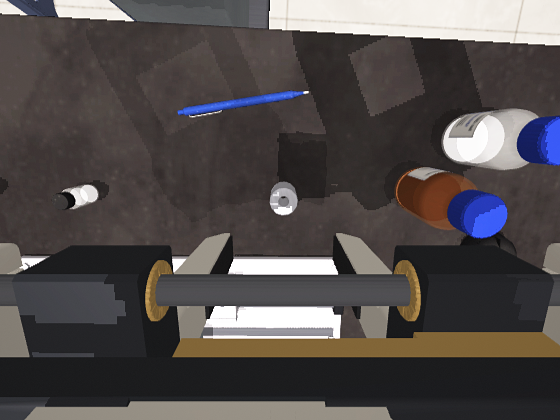

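Narrow sleeve at (283,199), centred between the jaws. Descending.

Call:
{"op": "drive_tool", "data": {"motion": [[0, 0, -0.04, 0], [0, 0, -0.05, 0], [0, 0, -0.045, 0], [0, 0, -0.028, 0], [0, 0, 0, 0], [0, 0, 0, 0]]}}

```text
t: 11.05
position: [423.5, 248.5, 13.9]
tcp_rot: [-0.025, 1.0, 0.0, 0.001]
ft_force: [-0.1, -0.3, 0.0]
opening: 60.4
```

Call:
{"op": "drive_tool", "data": {"motion": [[0, 0, 0, 0], [0, 0, 0, 0], [0, 0, 0, 0], [0, 0, 0, 0], [0, 0, 0, 0], [0, 0, 0, 0]], "fingers": -1}}

```text
t: 11.8
position: [422.6, 248.8, 12.9]
tcp_rot: [-0.025, 1.0, 0.0, 0.0]
ft_force: [-1.4, -0.3, 5.6]
opening: 30.0
```

```bash
python3 - <<'E'
from h import *
z=np.load('pics/scene0.npz');cv2.imwrite('pics/s0t.png',cv2.resize(z['p'][210:300,300:440,::-1],(784,504),interpolation=cv2.INTER_CUBIC))
c=env.get_calibration('scene')
for uv in [(343,220),(420,247),(394,292),(316,255)]: print(uv,plane(c,*uv,8).round(1))
E
```

```text
(343, 220) [ 608.5 -144.     8. ]
(420, 247) [ 661.5 -380.6    8. ]
(394, 292) [ 463.3 -400.7    8. ]
(316, 255) [ 432.6 -167.2    8. ]
```

View pics/s0t.png

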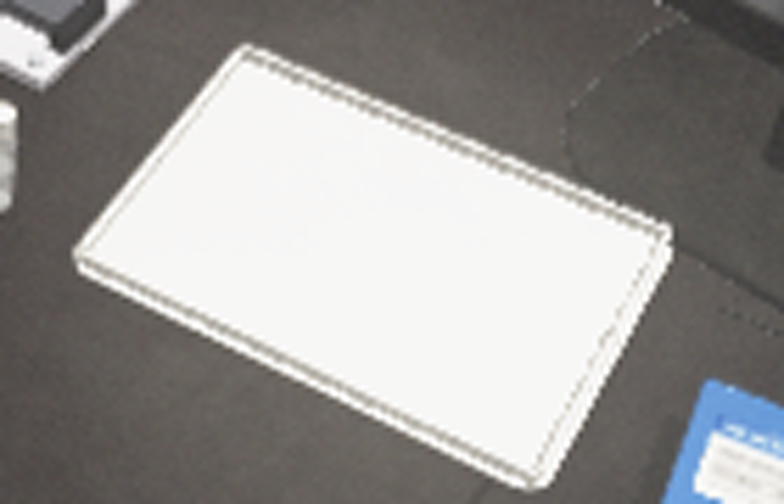

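Call:
{"op": "drive_tool", "data": {"motion": [[0, 0, 0.04, 0], [0, 0, 0.05, 0], [0, -0.01, 0.05, 0], [0.01, -0.04, 0, 0], [0.012, -0.057, 0, 0], [0.012, -0.057, 0, 0], [0.012, -0.057, 0, 0], [0.012, -0.057, 0, 0], [0.012, -0.057, 0, 0], [0.012, -0.057, 0, 0], [0.01, -0.057, 0, 0], [0.005, -0.04, 0, 0]]}}

```text
t: 13.3
position: [519.4, -242.6, 152.0]
tcp_rot: [-0.025, 1.0, 0.0, -0.0]
ft_force: [0.9, 1.0, -0.9]
opening: 29.9
```

Call:
{"op": "drive_tool", "data": {"motion": [[0, 0, -0.04, 0], [0, 0, -0.04, 0], [0, 0, -0.03, 0], [0, 0, 0, 0], [0, 0, 0, 0]]}}

```text
t: 13.92
position: [520.0, -240.5, 43.9]
tcp_rot: [-0.025, 1.0, -0.0, 0.0]
ft_force: [-0.4, -0.8, -0.2]
opening: 30.3
```

```bash
python3 - <<'E'
from h import *
st(); p,d,c=snap('scene','s8')
cv2.imwrite('pics/s8z.png',cv2.resize(p[150:300,240:440,::-1],(800,600),interpolation=cv2.INTER_CUBIC))
E
```

```text
t 13.93 p [ 520.  -240.5   43.9] jaw az deg 92.91 zax [ 0.001 -0.001 -1.   ] F [-0.4 -0.8 -0.2] open 30.3 q [-0.48 -0.    1.86 -0.    1.29 -2.1 ]
```

View pics/s8z.png

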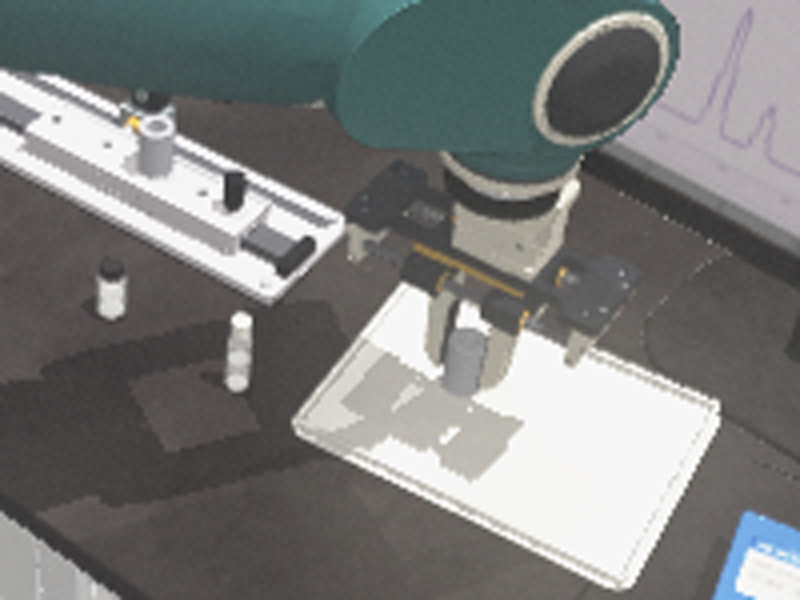

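The wide sleeve stands home at (155,148), and the other is over the tray at (463,362). Lowering and releasing.

Call:
{"op": "drive_tool", "data": {"motion": [[0, 0, -0.015, 0], [0, 0, -0.008, 0], [0, 0, -0.003, 0], [0, 0, 0, 0]]}}

```text
t: 14.48
position: [519.6, -240.3, 17.0]
tcp_rot: [-0.025, 1.0, 0.0, -0.0]
ft_force: [-2.5, 1.6, 4.8]
opening: 30.2
```

Call:
{"op": "drive_tool", "data": {"motion": [[0, 0, 0, 0], [0, 0, 0, 0], [0, 0, 0, 0], [0, 0, 0, 0], [0, 0, 0, 0]], "fingers": 0.2}}

```text
t: 15.1
position: [519.5, -240.3, 16.6]
tcp_rot: [-0.025, 1.0, 0.0, -0.0]
ft_force: [0.0, -1.0, -0.8]
opening: 55.4
```

Call:
{"op": "drive_tool", "data": {"motion": [[0, 0, 0.03, 0], [0, 0, 0.05, 0], [0, 0, 0.05, 0], [0.003, 0.04, 0.03, 0], [0.003, 0.05, 0.02, 0], [0.003, 0.05, 0.01, 0], [0.003, 0.05, 0, 0], [0, 0.04, 0, 0], [0, 0, 0, 0], [0, 0, 0, 0]]}}

```text
t: 16.35
position: [531.5, -10.7, 206.6]
tcp_rot: [-0.025, 1.0, -0.0, -0.0]
ft_force: [0.6, -0.5, -0.9]
opening: 56.1
```

```bash
python3 - <<'E'
from m import *
st(); p,d,c,W=meas('w9'); st()
p,d,c=snap('scene','s9')
cv2.imwrite('pics/s9z.png',cv2.resize(p[150:300,240:440,::-1],(800,600),interpolation=cv2.INTER_CUBIC))
E
```

```text
t 16.35 p [531.5 -10.7 206.6] jaw az deg 92.91 zax [-0. -0. -1.] F [ 0.6 -0.5 -0.9] open 56.1 q [-0.07 -0.2   1.76 -0.    1.57 -1.69]
[346 208  28  27 272] [541.6  63.8  42.1] [565.1  86.9  75.8] top mid [553.4  74.8  73.9] 38 [548.7  70.5  73.7]
[283 211  16  22 284] [549.8  -9.6  43.4] [567.2   7.5  71.7] top mid [558.7  -1.3  69.9] 203 [558.4  -1.3  70.1]
[359 222  16  15 169] [551.3  74.7  52.4] [566.   87.7  75.9] top mid [558.5  81.4  74. ] 28 [561.3  83.5  73.6]
near edge fit x= [-4.33046372e-02  5.33179755e+02] -20.0 195.0
pin_foot 0.6 [356.3, 220.5] [559.9  78.6  36. ]
knob_grip 0.83 [289.0, 220.7] [558.6  -2.6  55. ]
slide_notch 0.81 [354.1, 235.5] [580.8  79.7  30. ]
reader_line 0.5 [396.4, 237.9] [581.3 132.3  30. ]
t 16.6 p [531.5 -11.1 206.6] jaw az deg 92.83 zax [-0. -0. -1.] F [-0.2  0.8  0.6] open 56.0 q [-0.07 -0.2   1.76 -0.    1.57 -1.69]
```

View pics/s9z.png

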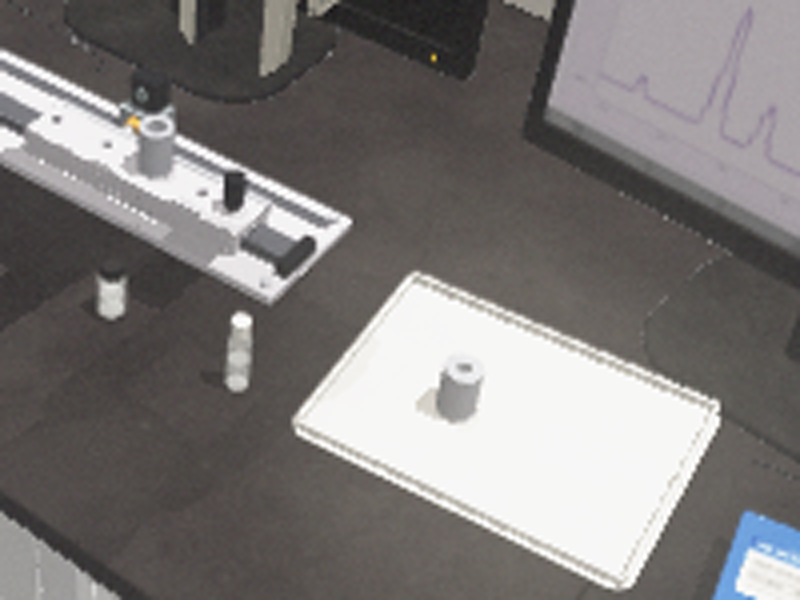

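View pics/w9.png

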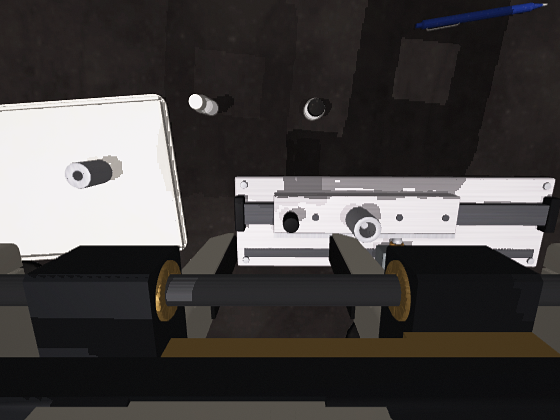

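Both sleeves are placed: the narrow one stands in the tray at (458,388) and the wide one is home. Now the reader's position.

```bash
python3 - <<'E'
from h import *
z=np.load('pics/w9.npz');p=z['p']
a=cv2.resize(p[190:270,330:430,::-1],(700,560),interpolation=cv2.INTER_CUBIC);cv2.imwrite('pics/w9z.png',a)
k=z['k'];c=dict(fx=k[0],fy=k[1],cx=k[2],cy=k[3],world_to_cam=z['M'])
W=cloud(z['d'],c)
for v in range(232,246,2): print(v,[tuple(W[v,u].round(0)) for u in range(384,412,4)])
E
```

```text
232 [(np.float64(573.0), np.float64(114.0), np.float64(36.0)), (np.float64(572.0), np.float64(118.0), np.float64(36.0)), (np.float64(572.0), np.float64(123.0), np.float64(36.0)), (np.float64(572.0), np.float64(129.0), np.float64(34.0)), (np.float64(572.0), np.float64(133.0), np.float64(36.0)), (np.float64(572.0), np.float64(138.0), np.float64(35.0)), (np.float64(571.0), np.float64(143.0), np.float64(36.0))]
234 [(np.float64(575.0), np.float64(114.0), np.float64(36.0)), (np.float64(575.0), np.float64(119.0), np.float64(36.0)), (np.float64(574.0), np.float64(123.0), np.float64(37.0)), (np.float64(575.0), np.float64(129.0), np.float64(36.0)), (np.float64(574.0), np.float64(133.0), np.float64(37.0)), (np.float64(574.0), np.float64(138.0), np.float64(37.0)), (np.float64(574.0), np.float64(143.0), np.float64(36.0))]
236 [(np.float64(578.0), np.float64(114.0), np.float64(36.0)), (np.float64(577.0), np.float64(119.0), np.float64(37.0)), (np.float64(577.0), np.float64(124.0), np.float64(36.0)), (np.float64(577.0), np.float64(129.0), np.float64(36.0)), (np.float64(577.0), np.float64(134.0), np
[... 1076 characters left out ...]
(np.float64(587.0), np.float64(127.0), np.float64(31.0)), (np.float64(585.0), np.float64(131.0), np.float64(35.0)), (np.float64(584.0), np.float64(135.0), np.float64(37.0)), (np.float64(593.0), np.float64(151.0), np.float64(11.0)), (np.float64(593.0), np.float64(157.0), np.float64(10.0))]
244 [(np.float64(596.0), np.float64(124.0), np.float64(13.0)), (np.float64(596.0), np.float64(130.0), np.float64(13.0)), (np.float64(588.0), np.float64(126.0), np.float64(34.0)), (np.float64(587.0), np.float64(130.0), np.float64(36.0)), (np.float64(587.0), np.float64(135.0), np.float64(36.0)), (np.float64(595.0), np.float64(151.0), np.float64(13.0)), (np.float64(595.0), np.float64(156.0), np.float64(12.0))]
```

View pics/w9z.png

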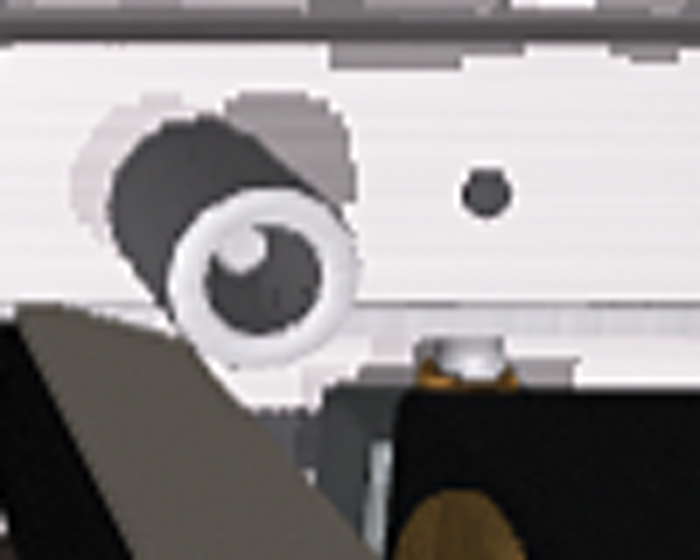

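The pin tip shows deep inside the bore, so it is seated. The reader ball is near px (397,240), world (580.5, 132.3), which makes the travel about 52 mm. Now I'll grip the knob.

Call:
{"op": "drive_tool", "data": {"motion": [[0.0135, 0.005, -0.03, 0], [0.0137, 0.005, -0.03, 0], [0, 0, -0.03, 0], [0, 0, 0, 0]], "fingers": 0}}

```text
t: 17.15
position: [557.7, -0.6, 114.6]
tcp_rot: [-0.025, 1.0, 0.0, -0.002]
ft_force: [-0.3, -0.2, 0.1]
opening: 46.9
```

```bash
python3 - <<'E'
from h import *
st(); p,d,c=snap('scene','s10')
cv2.imwrite('pics/s10z.png',cv2.resize(p[130:230,230:340,::-1],(770,700),interpolation=cv2.INTER_CUBIC)[:600])
p,d,c=snap('wrist','w10')
E
```

```text
t 17.15 p [557.7  -0.6 114.6] jaw az deg 92.88 zax [-0.004  0.    -1.   ] F [-0.3 -0.2  0.1] open 46.9 q [-0.05 -0.09  1.82 -0.    1.42 -1.67]
```

View pics/s10z.png

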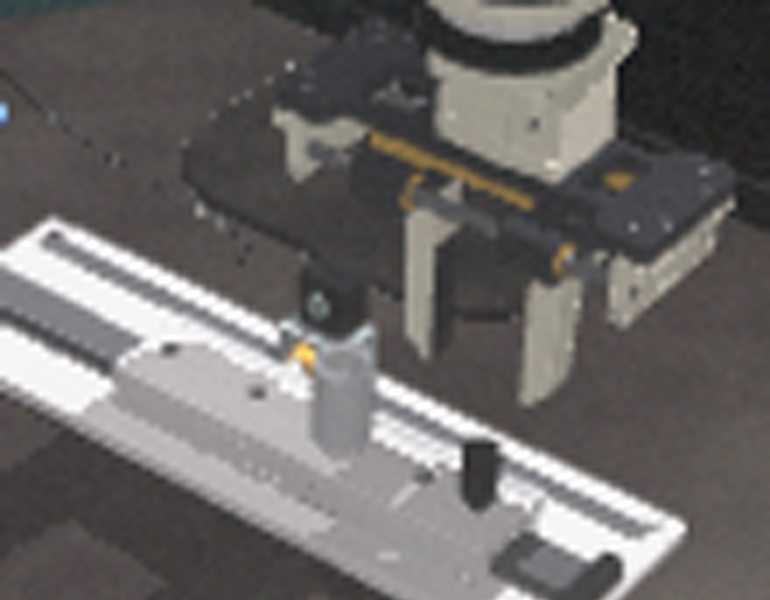

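View pics/w10.png

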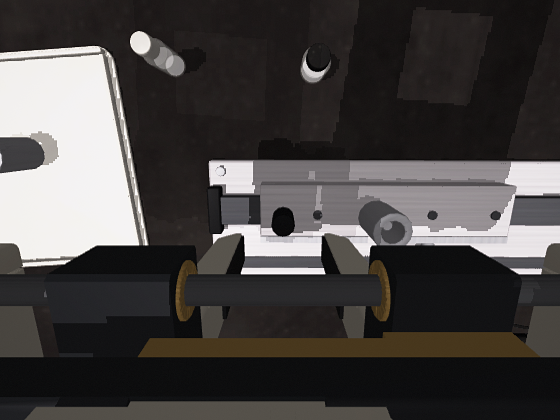

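The knob at (283,222) is centred between the fingers (inner edges at 242 and 328). Descending and closing.

Call:
{"op": "drive_tool", "data": {"motion": [[0, 0, -0.03, 0], [0, 0, -0.03, 0], [0, 0, -0.0145, 0], [0, 0, 0, 0], [0, 0, 0, 0]]}}

```text
t: 17.88
position: [559.5, -0.4, 43.8]
tcp_rot: [-0.025, 1.0, -0.0, 0.001]
ft_force: [0.4, -0.2, -0.4]
opening: 46.6
```

Call:
{"op": "drive_tool", "data": {"motion": [[0, 0, 0, 0], [0, 0, 0, 0], [0, 0, 0, 0], [0, 0, 0, 0], [0, 0, 0, 0], [0, 0, 0, 0]], "fingers": -1}}

```text
t: 18.62
position: [558.8, -0.3, 42.3]
tcp_rot: [-0.025, 1.0, -0.0, 0.0]
ft_force: [-0.6, 0.0, 3.1]
opening: 17.3
```

```bash
python3 - <<'E'
from h import *
st(); p,d,c=snap('scene','s11'); st()
cv2.imwrite('pics/s11z.png',cv2.resize(p[130:230,230:340,::-1],(770,700),interpolation=cv2.INTER_CUBIC)[:600])
E
```

```text
t 18.62 p [ 5.588e+02 -3.000e-01  4.230e+01] jaw az deg 92.9 zax [ 0. -0. -1.] F [-0.6  0.   3.1] open 17.3 q [-0.05 -0.03  1.89 -0.    1.29 -1.67]
t 18.68 p [ 5.588e+02 -3.000e-01  4.230e+01] jaw az deg 92.9 zax [ 0. -0. -1.] F [-0.6 -1.2  3.6] open 17.4 q [-0.05 -0.03  1.89 -0.    1.29 -1.67]
```

View pics/s11z.png

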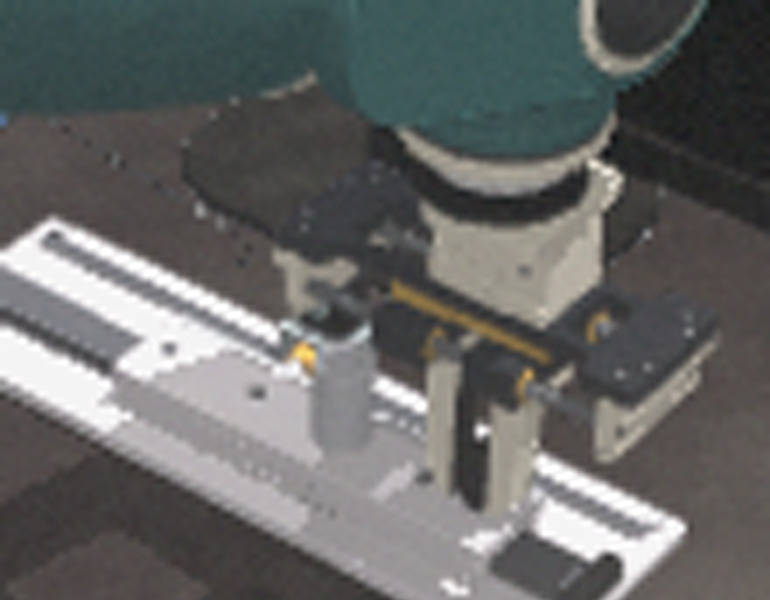

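Gripped at 17.4 mm opening. Sliding 44 mm first, while watching the drag.

Call:
{"op": "drive_tool", "data": {"motion": [[-0.0001, 0.002, 0, 0], [-0.0002, 0.004, 0, 0], [-0.0002, 0.005, 0, 0], [-0.0002, 0.005, 0, 0], [-0.0003, 0.005, 0, 0], [-0.0002, 0.005, 0, 0], [-0.0003, 0.005, 0, 0], [-0.0002, 0.005, 0, 0], [-0.0002, 0.004, 0, 0], [-0.0001, 0.002, 0, 0], [-0.0001, 0.002, 0, 0]]}}

```text
t: 20.05
position: [556.7, 44.0, 42.3]
tcp_rot: [-0.025, 1.0, 0.0, 0.0]
ft_force: [-1.2, -4.0, 4.6]
opening: 17.3
```

```bash
python3 - <<'E'
from m import *
st(); p,d,c=snap('scene','s12'); st()
cv2.imwrite('pics/s12z.png',cv2.resize(p[130:230,230:340,::-1],(770,700),interpolation=cv2.INTER_CUBIC)[:600])
p,d,c=snap('wrist','w12')
E
```

```text
t 20.05 p [556.7  44.   42.3] jaw az deg 92.91 zax [ 0.  0. -1.] F [-1.2 -4.   4.6] open 17.3 q [ 0.03 -0.03  1.89  0.    1.29 -1.59]
t 20.1 p [556.7  44.4  42.3] jaw az deg 92.91 zax [ 0.  0. -1.] F [-0.9  0.6  5. ] open 17.4 q [ 0.03 -0.03  1.89  0.    1.29 -1.59]
```

View pics/s12z.png

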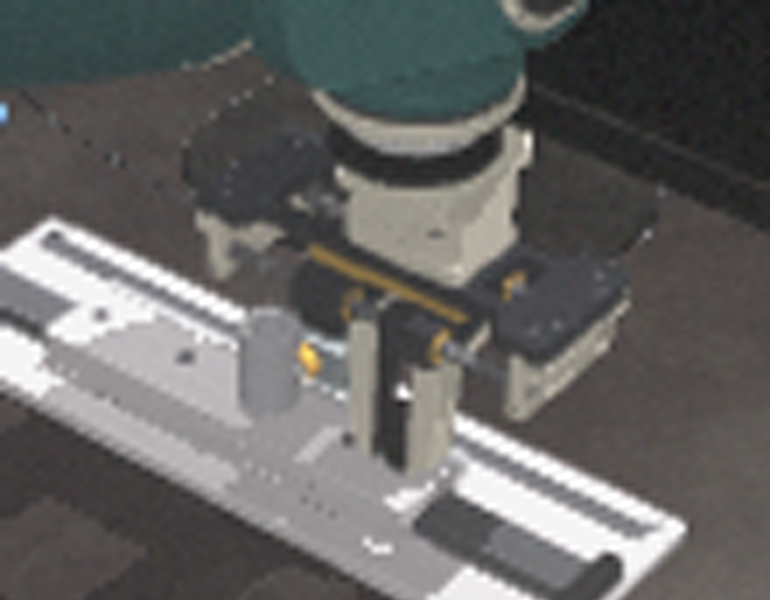

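View pics/w12.png

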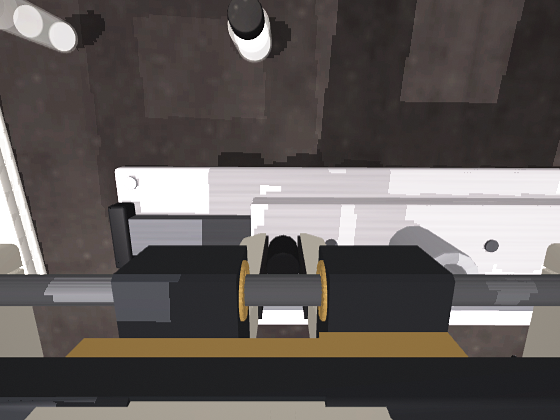

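The drag reads about 4 N. Now creeping, reading the force along the rail.

Call:
{"op": "drive_tool", "data": {"motion": [[0, 0.001, 0, 0], [-0.0001, 0.001, 0, 0]]}}

```text
t: 20.4
position: [556.6, 46.0, 42.3]
tcp_rot: [-0.025, 1.0, 0.0, 0.0]
ft_force: [-0.3, -3.6, 5.0]
opening: 17.4
```

Call:
{"op": "drive_tool", "data": {"motion": [[0, 0.001, 0, 0]]}}

```text
t: 20.52
position: [556.6, 47.0, 42.3]
tcp_rot: [-0.025, 1.0, 0.0, 0.0]
ft_force: [-1.2, -3.6, 5.2]
opening: 17.2
```

Call:
{"op": "drive_tool", "data": {"motion": [[-0.0001, 0.001, 0, 0]]}}

```text
t: 20.65
position: [556.5, 48.1, 42.3]
tcp_rot: [-0.025, 1.0, 0.0, 0.0]
ft_force: [-0.8, -3.1, 5.2]
opening: 17.5
```

Call:
{"op": "drive_tool", "data": {"motion": [[0, 0.0005, 0, 0]]}}

```text
t: 20.78
position: [556.5, 48.7, 42.3]
tcp_rot: [-0.025, 1.0, 0.0, 0.0]
ft_force: [0.0, -3.2, 5.4]
opening: 17.1
```

Call:
{"op": "drive_tool", "data": {"motion": [[-0.0001, 0.0005, 0, 0]]}}

```text
t: 20.9
position: [556.5, 49.2, 42.3]
tcp_rot: [-0.025, 1.0, 0.0, 0.0]
ft_force: [1.7, -1.6, 4.4]
opening: 17.5
```

Call:
{"op": "drive_tool", "data": {"motion": [[0, 0.0005, 0, 0]]}}

```text
t: 21.02
position: [556.4, 49.6, 42.3]
tcp_rot: [-0.025, 1.0, 0.0, 0.0]
ft_force: [0.9, -2.1, 6.0]
opening: 17.6
```

Call:
{"op": "drive_tool", "data": {"motion": [[0, 0.0005, 0, 0]]}}

```text
t: 21.15
position: [556.4, 50.1, 42.3]
tcp_rot: [-0.025, 1.0, 0.0, 0.0]
ft_force: [-0.2, -0.8, 5.4]
opening: 17.6
```

The drag is falling, so the ball is entering the notch. Continuing in small steps.

Call:
{"op": "drive_tool", "data": {"motion": [[0, 0.0005, 0, 0]]}}

```text
t: 21.28
position: [556.4, 50.6, 42.2]
tcp_rot: [-0.025, 1.0, 0.0, 0.0]
ft_force: [0.2, -0.4, 5.0]
opening: 17.5
```

Call:
{"op": "drive_tool", "data": {"motion": [[-0.0001, 0.0005, 0, 0]]}}

```text
t: 21.4
position: [556.3, 51.2, 42.3]
tcp_rot: [-0.025, 1.0, 0.0, 0.0]
ft_force: [0.9, 0.0, 5.8]
opening: 17.2
```

Call:
{"op": "drive_tool", "data": {"motion": [[0, 0.0005, 0, 0]]}}

```text
t: 21.52
position: [556.3, 51.6, 42.3]
tcp_rot: [-0.025, 1.0, 0.0, 0.0]
ft_force: [0.8, 0.7, 5.0]
opening: 17.2
```

Call:
{"op": "drive_tool", "data": {"motion": [[0, 0.0005, 0, 0]]}}

```text
t: 21.65
position: [556.3, 52.0, 42.3]
tcp_rot: [-0.025, 1.0, 0.0, 0.0]
ft_force: [1.1, -0.7, 5.2]
opening: 17.1
```

Call:
{"op": "drive_tool", "data": {"motion": [[0, 0.0005, 0, 0]]}}

```text
t: 21.78
position: [556.3, 52.3, 42.2]
tcp_rot: [-0.025, 1.0, -0.0, 0.0]
ft_force: [-0.3, -2.8, 6.6]
opening: 17.4
```

Call:
{"op": "drive_tool", "data": {"motion": [[0, 0.0005, 0, 0]]}}

```text
t: 21.9
position: [556.3, 52.5, 42.3]
tcp_rot: [-0.025, 1.0, -0.0, 0.0]
ft_force: [0.4, -5.4, 6.5]
opening: 17.4
```

The force dipped to about 0 and then rose to −5.4 N: the notch's centre is at about y = 52.3 and the slide is at 52.5. Holding there and checking.

Call:
{"op": "drive_tool", "data": {"motion": [[0, -0.0002, 0, 0], [0, 0, 0, 0], [0, 0, 0, 0], [0, 0, 0, 0], [0, 0, 0, 0]]}}

```text
t: 22.52
position: [556.3, 52.5, 42.3]
tcp_rot: [-0.025, 1.0, -0.0, 0.0]
ft_force: [0.1, -3.3, 5.3]
opening: 17.7
```

```bash
python3 - <<'E'
from h import *
s=st(); p,d,c=snap('scene','s13'); st()
cv2.imwrite('pics/s13z.png',cv2.resize(p[120:300,200:440,::-1],(800,600),interpolation=cv2.INTER_CUBIC))
# predicted pixels
def px(P):
    q=c['world_to_cam']@np.array([*P,1]); return (c['fx']*q[0]/q[2]+c['cx'],c['fy']*q[1]/q[2]+c['cy'])
k=s['position'][:2]; pin=k+80*np.array([-.0477,.9989]); n=pin+26*np.array([.9989,.0477]); print('pin',pin,'notch',n)
W=cloud(d,c)
m=(W[...,2]>70)&(W[...,2]<95)&(np.hypot(W[...,0]-pin[0],W[...,1]-pin[1])<20);P=W[m];print('sleeve top',len(P),P.min(0),P.max(0))
E
```

```text
t 22.52 p [556.3  52.5  42.3] jaw az deg 92.9 zax [ 0. -0. -1.] F [ 0.1 -3.3  5.3] open 17.7 q [ 0.05 -0.03  1.89 -0.    1.29 -1.57]
t 22.57 p [556.3  52.5  42.2] jaw az deg 92.9 zax [ 0. -0. -1.] F [-0.3 -3.1  5.4] open 17.1 q [ 0.05 -0.03  1.89 -0.    1.29 -1.57]
pin [552.47341423 132.40447485] notch [578.44481423 133.64467485]
sleeve top 52 [537.14289395 116.21190663  70.5297299 ] [567.57334047 146.26691589  82.82558815]
```

View pics/s13z.png

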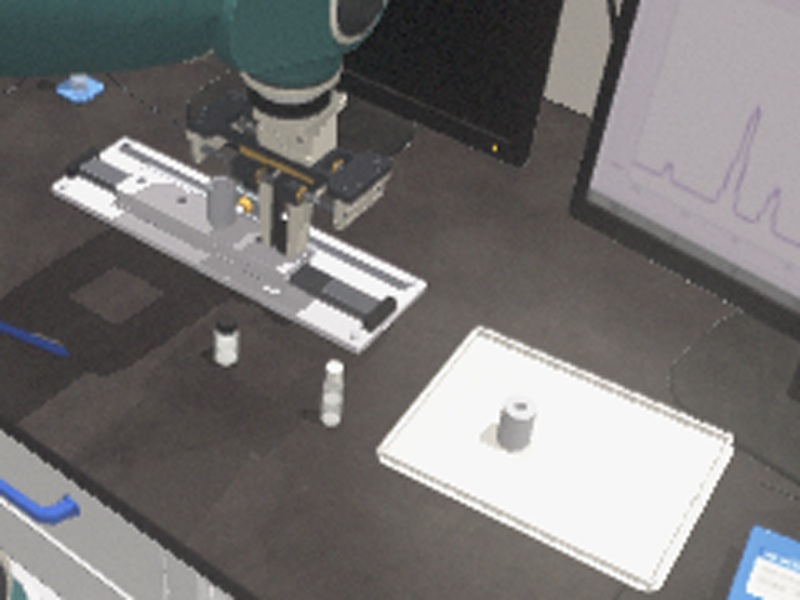

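The knob is gripped, the wide sleeve is home at (222,203) with its top near 80 mm, and the narrow one stands in the tray at (517,425). The slide is still. Handing in.

```bash
python3 - <<'E'
from h import *
print(env.hand_in()); st()
E
```

```text
the job is handed in; nothing more can be done
None
the job is handed in; nothing more can be done
```

I seated the wide-bore sleeve on the pin and stood the narrow one in the white tray. The slide is held at the notch with the knob still gripped. I handed the job in at about 22.6 s; the interface gives no verdict.

- **Sleeves:** the wrist camera showed which one had the wide bore. It went down over the pin with almost no force. The last scene picture puts its top about 80 mm above the worktop, as expected when fully seated. The narrow sleeve was standing inside the tray.
- **Slide:** the drag was about 3.5–4 N and fell to about 0 as the ball drew in. It rose to 5.4 N just past the middle of the notch, so I stopped. The slide then sat still with the tool at y = 52.5 mm. I judge the notch's centre to be about 52.3 mm, so it should be within about 0.5 mm. It never went more than a fraction of a millimetre past.
- **Grip:** the fingers read 17.4 mm on the 18 mm knob, and the interface does not report grip force directly.
- **Disagreements:** the two camera estimates of the travel differed by about 1.5 mm (51.0 and 52.5 mm), so I used the force to find the notch. Successive wrist views placed the same object up to 2.5 mm apart.
- **Not measured:** I did not measure the bystanders again at the end. I felt no unexpected contact, and both vials stood as before in the last picture.

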